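# Raise the stop gate and push the key rack through

## Robot

A 6-joint arm with a two-finger parallel gripper is mounted at the origin on the work surface. World frame = base frame: x ahead of the robot, y to its left, z up, the work surface at z = 0. Lengths are in m, angles in rad, forces in N, time in s.
With the tool pointing down it reaches from about 0.3 to 0.85 m from the base axis. Payload 4.2 kg.
Tool frame: the origin (TCP) lies on the centre line of the jaws, within the pads' length; the fingertips stand 17 mm ahead of it and the grasp point (between the pads) lies 2 mm behind it; z points along the fingers, y is the line along which they close (so a half turn about z gives the same grasp; the last joint's range is limited). The gripper opens to 91 mm and grips with 3 to 60 N. Pads are 32 mm wide; open, the fingers measure 118 mm over their backs; the gripper's body (76 mm by 178 mm) begins 60 mm behind the grasp point.
Start: joints at [-1.235, 0.32, 1.565, -0, 1.257, -0.02], TCP at [0.2, -0.539, 0.231] pointing down, gripper open.
Joint ranges: [-3.11, 3.11], [-0.84, 2.01], [0.21, 2.61], [-1.34, 4.49], [0.05, 2.63], [-2.56, 2.56]. Speed limits (rad/s): [2.57, 2.57, 3.14, 3.14, 3.14, 3.14].

## Interface

Orientations are given as a rotation vector (axis times angle).
In Python, from station import ctrl, eyes gives the robot as it stands. The module is installed in compiled form; this text tells all that it offers.
- The arm moves only by the tool carry_out, never from a script. Its arguments are lists of equal length, an entry for each row: "linear": the shift along the tool's x, y, z in units of 50 mm (1.0 is 50 mm), a list of three; "angular": the turn, a rotation vector about the tool's x, y, z in units of 5 degrees (1.0 is 5 degrees), a list of three. A call has 1 to 20 rows; each row is the pose to reach, as a shift and turn from the pose commanded when the call began, along the tool's axes at that moment; what a row does not reach only later rows make up. A row lasts 1/10 s, in which the tool goes at most 50 mm and 8.59 degrees, less where a joint would pass 70% of its speed; a pose out of reach is approached as far as the arm can. A call with a gripper value outside its range is refused whole. "jaw" is the finger opening in mm, from 0 to 91.2, set as the call begins (left out, the last holds). The fingers move at their own pace and stop on an object; "force" is the grip in N (left out, the last holds). Time passes only in rows, so rows that repeat a pose let the fingers close. It gives the time, the measured TCP pose, the force, the opening and the grip force at its end, in the units of the state.
- ctrl.state(): the state, without advancing time (a new reading comes with each control period).
- eyes.capture(name): name is "scene" or "side" or "wrist"; returns the picture (480x640x3 uint8, red, green, blue); there is no depth.
- eyes.get_calibration(name): a dict with "K" (3x3 intrinsics, pixels), "R" (3x3) and "t" (3): a world point X has camera coordinates R X + t. Camera axes: x right, y down, z forward; pixel columns grow to the right and rows downward; lengths in m; the calibration is good to about 2 mm. A picture is of the moment at which its call begins: read the wrist's pose just before it. get_calibration takes no time and is no camera call; for the wrist camera it gives the pose at the moment of the call.
- ctrl.hand_in(): hands the job in; it is judged then, once.
The state is a dict: "time": time; "q": joint angles; "qd": joint speeds; "joint_torque": joint torques, N m; "tcp_pos": TCP position; "ee_rot": TCP orientation; "contact_force": force on the tool from outside, world axes, zero at the start; "ft_torque": the same for the moment, N m; "opening": finger opening in m; "grip_force": force on a finger pad.
Only numpy, scipy, OpenCV 4.12 (cv2) and the standard library are available. Lean on these libraries where they do the work, as an engineer would, in place of code of your own. Each camera call takes 0.05 s, during which the arm holds its last target. There are 200 camera calls.

## Task

The stop gate of the out-feed track is down. Push its counterweighted arm up past its balance point so that it stays raised by itself, then push the wooden key rack along the track, under the raised gate, until it rests against the end stop. Only push: do not pick up or lift the rack, and leave the other things on the bench alone.

Things in the scene. Friction and masses are not known exactly. Their poses are not given: they have to be found in the camera images.
- track: Fixed plywood out-feed track, a board 12 mm thick lying on the bench, seldom square to the robot. Origin: at bench level right below the gate's hinge. +x points away from the robot, +y along the track in the direction of travel (to the robot's left). The board spans x -170..+115 mm, y -320..+125 mm. All 'track x, y' below are in this frame.
- channel (a point): Point on the board's top (12 mm above the bench), on the channel's centre line below the gate (track x = -110 mm, y = 0). The channel runs along track y between two wooden rails, each 12 mm wide and 10 mm high above the board, inner faces 74 mm apart, from track y = -255 to +105 mm.
- end_stop (a point): Middle of the face of the end stop, a wooden bar across the channel at its left end: track x = -110 mm, y = +85 mm, 27 mm above the bench; the bar's top is 42 mm above the bench.
- gate (a joint): Gate arm angle, rad: 0 = down, as it starts; grows as the handle swings up and away from the robot (towards track +x); 1.08 = fully raised, against its stop. Balance point at about 0.57: let go below it, it falls shut; beyond it, it swings on by itself to 1.08 in a second or two and stays. Pushing takes up to about 5 N at the handle, square to the beam.
- gate_hinge (a point): Point on the gate's hinge axis, fixed: 60 mm above the bench, right above the track's origin. The axis is level, along track y, between two steel cheeks that reach 78 mm above the bench; a rubber-topped block stands 90 mm behind it.
- gate_handle (a point): Middle of the handle, a round wooden crossbar 18 mm thick, 100 mm long, level along track y, at the end of a beam (14 mm wide, 22 mm deep), 200 mm from the hinge axis. Gate down: the beam points to the robot and 35 degrees up, handle 175 mm above the bench, at track x -164 mm, open space below and before it. Raised: handle 259 mm above the bench, at track x +24 mm.
- gate_plate (a point): Middle of the plywood gate plate under the beam, 6 mm thick (track y), 70 mm wide, 100 mm high with the gate down, when it closes the channel; with the gate fully raised its lowest edge is about 100 mm above the bench.
- counterweight (a point): Middle of the steel counterweight, a cylinder 56 mm across and 50 mm long on a short upright of the gate arm, 92 mm above the hinge with the gate down; it goes over to the back as the gate is raised.
- rack: Wooden key rack lying in the channel: a board 70 mm wide (track x), 200 mm long (track y), 28 mm thick, with three upright pegs 14 mm thick, 26 mm high, 60 mm apart along its middle; 0.2 to 0.4 kg. Origin: centre of its underside. It starts right of the gate, centred at track y -145 to -115 mm; against the end stop it is at -15 mm, its trailing end at -115 mm.
- glue: Bystander: white glue bottle, 56 mm across, 150 mm high, standing just left of the track. Origin: centre of its underside.
- tin: Bystander: steel tin, 70 mm across, 70 mm high, standing. Origin: centre of its underside.
- screw_cup: Bystander: black cup, 60 mm across, 50 mm high, standing on the bench in front of the track, right of the gate. Origin: centre of its underside.
- sanding_block: Bystander: cork sanding block 50 x 90 x 30 mm, lying in front of the track, left of the gate. Origin: centre of its underside.
- screwdriver: Bystander: screwdriver lying flat right of the track, about 200 mm long. Origin: near its middle.
- brush: Bystander: brush lying on the track's board just behind the far rail, right of the gate, about 200 mm long. Origin: near its middle.
Not all that is in view belongs to the job. Leave any black, green or pink look-alike of the rack alone.

How it is judged:
On the way, in this order (a step that is already met when the one before it is completed fails the run):
1. the gate stays raised by itself, untouched by the robot, before the rack is pushed through (value of joint gate above 0.95 rad and contact force between gate and the arm below 0.2 N and contact force between gate and the fingers below 0.2 N and y of rack in the frame of track below -0.08 m), for 0.3 s.
2. the rack rests against the end stop (y of rack in the frame of track between -0.023 and -0.008 m and x of rack in the frame of track between -0.118 and -0.102 m and z of rack in the frame of track below 0.016 m and angle between rack's own z axis and vertical below 0.06 rad), for 0.2 s.
At the end, for the whole second after the job is handed in: The gate is raised (joint above 0.95 rad) and still; the key rack lies flat in the channel within 8 mm of the end stop, at rest (all of step 2 and value of joint gate above 0.95 rad and velocity of joint gate between -0.05 and 0.05 rad/s and linear speed of rack below 0.02 m/s); the robot touches nothing.
It fails at once if the key rack is lifted off the track or tipped (z of rack in the frame of track above 0.026 m or angle between rack's own z axis and vertical above 0.2 rad).
It fails at once if a bystander is moved by more than 25 mm (distance of any of glue, tin, screw_cup, sanding_block, screwdriver, brush from where it was at the start of the episode above 0.025 m).
It also fails if it takes over 58 s, if anything falls off the work surface, if the arm or the gripper's body presses on something with over 40 N, if the wrist force passes 120 N, or if a joint passes its speed limit or range.

## Working session

There is one attempt and no reset: what is moved stays moved. The work goes in short steps, Python scripts to look and compute and a tool call to move; the robot and the scene stay as the last step left them, time stands still between calls to the robot, and variables do not carry over. Pictures are saved under pics/ and viewed, at most 10 in all, crops included, and the job is handed in when it is done.

Besides the shell and the picture viewer there is one more tool, called after "Call:" by a JSON object that holds its "api" and its "payload", one argument or row to a line. carry_out: Moves the arm, as the interface text tells. Its arguments: {"type":"object","properties":{"linear":{"type":"array"},"angular":{"type":"array"},"jaw":{"type":"number"},"force":{"type":"number"}},"required":["linear","angular"]}

```bash
mkdir -p pics
python3 - <<'E'
from station import ctrl, eyes
import cv2
for n in ("scene","side"):
    im=eyes.capture(n); cv2.imwrite(f"pics/{n}0.png",im[:,:,::-1])
    c=eyes.get_calibration(n); print(n,c)
print(ctrl.state())
E
```

```text
scene {'K': array([[576.62367625,   0.        , 326.40502986],
       [  0.        , 576.62367625, 236.03625557],
       [  0.        ,   0.        ,   1.        ]]), 'R': array([[ 0.32195712,  0.94671409, -0.00872051],
       [ 0.59345255, -0.20898012, -0.77726532],
       [-0.73767044,  0.24507089, -0.62911253]]), 't': array([-0.21084991, -0.14443363,  1.98651838])}
side {'K': array([[536.08825851,   0.        , 317.94204237],
       [  0.        , 536.08825851, 236.06632982],
       [  0.        ,   0.        ,   1.        ]]), 'R': array([[-0.83956268, -0.54282952,  0.02169366],
       [-0.37926595,  0.55706269, -0.73880884],
       [ 0.38896252, -0.62850399, -0.6735658 ]]), 't': array([0.4160105 , 0.20988643, 1.34770413])}
{'time': 0.1, 'q': array([-1.23498296e+00,  3.20255794e-01,  1.56554498e+00,  1.73143794e-05,
        1.25740188e+00, -1.99742509e-02]), 'qd': array([ 0.00272115, -0.00116801, -0.00136072,  0.000318  , -0.00079824,
        0.00093022]), 'joint_torque': array([ 8.06920798e-05, -4.13330233e+01, -2.32509917e+01,  7.28945131e-02,
        4.22614056e-02, -6.41933661e-05]), 'tcp_pos': array([ 0.20017024, -0.53858562,  0.23019303]), 'ee_rot': array([-3.09044791e+00, -5.55636770e-01,  3.71984657e-04]), 'contact_force': array([-0.36317356,  1.06560522, -0.46628775]), 'ft_torque': array([ 0.0055783 ,  0.04268288, -0.00201069]), 'grip_force': 0.0, 'opening': 0.09135364815633659}
```

View pics/scene0.png

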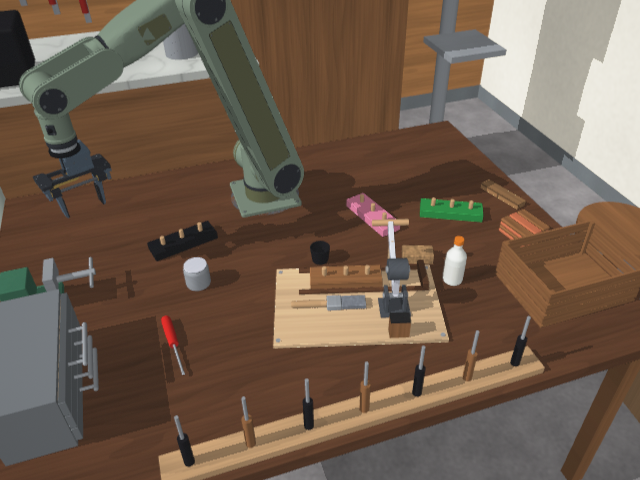

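View pics/side0.png

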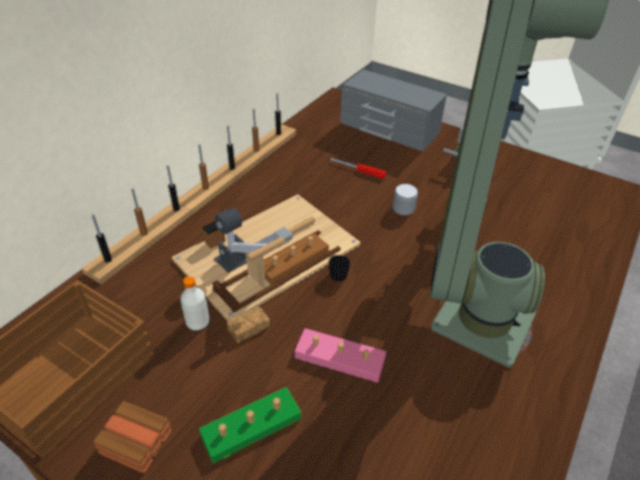

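The scene view shows the board with corners at about (277,268), (273,346) and (447,341). The wooden rack is in the channel at about (365,277), and the handle is at (390,222). The look-alikes are black (183,240), pink (372,213) and green (451,210). Only the brown one in the channel fits the description. I'll enlarge both views to confirm.

Run:
```python
import cv2
a=cv2.imread("pics/scene0.png")[205:355,265:465]; cv2.imwrite("pics/c1.png",cv2.resize(a,None,fx=4,fy=4,interpolation=cv2.INTER_CUBIC))
a=cv2.imread("pics/side0.png")[185:335,165:365]; cv2.imwrite("pics/c2.png",cv2.resize(a,None,fx=4,fy=4,interpolation=cv2.INTER_CUBIC))
```

```text
(no output)
```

View pics/c1.png

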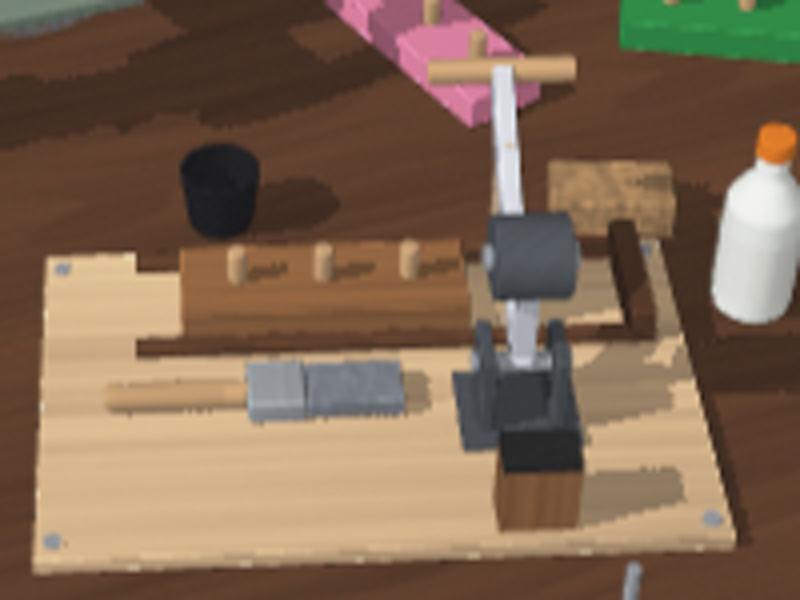

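View pics/c2.png

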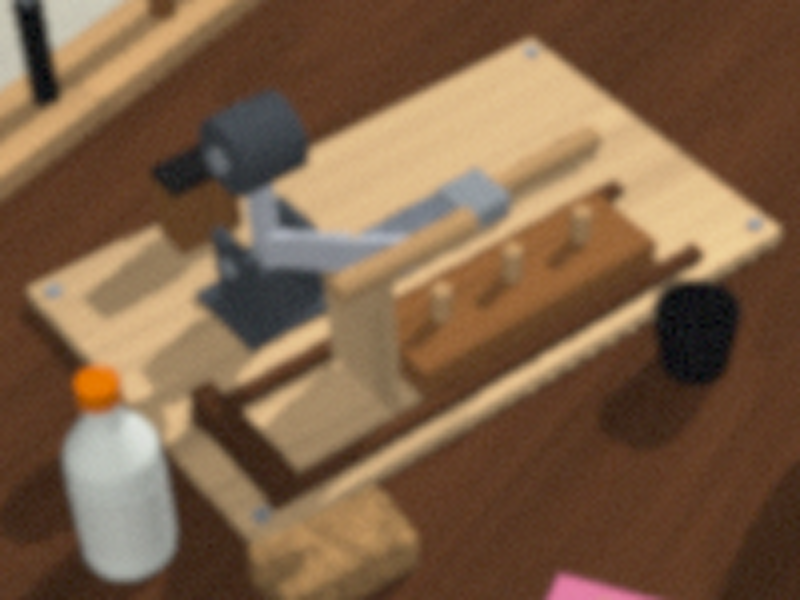

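Confirmed: the brown rack lies in the channel right of the gate plate, with pegs in the scene crop at (238,248), (323,245) and (409,242). The gate is down. Next I'll fit the track pose and the rack position from both views.

```bash
cat > h.py <<'E'
import numpy as np
from station import ctrl, eyes
from scipy.optimize import least_squares
from scipy.spatial.transform import Rotation as R
def proj(n,X):
    c=eyes.get_calibration(n); p=(c["R"]@np.asarray(X).T).T+c["t"]; p=(c["K"]@p.T).T; return p[:,:2]/p[:,2:]
def T2W(p,P):  # track -> world
    c,s=np.cos(p[2]),np.sin(p[2]); P=np.atleast_2d(P)
    return np.c_[p[0]+c*P[:,0]-s*P[:,1],p[1]+s*P[:,0]+c*P[:,1],P[:,2]]
E
python3 - <<'E'
from h import *
S=[(-170,-320,12,47,256),(115,-320,12,36,560),(115,125,12,733,540),(-164,-50,175,430,70),(-164,50,175,575,68)]
D=[(115,-320,12,533,38),(-170,-320,12,780,228),(115,125,12,28,293),(-170,125,12,255,540),(-164,50,175,340,287),(-164,-50,175,470,220)]
SR=[(-110,-60,66,238,248),(-110,0,66,323,245),(-110,60,66,409,242),(-145,-100,40,182,250)]
DR=[(-110,-60,66,582,208),(-110,0,66,513,246),(-110,60,66,442,286),(-145,-100,40,652,240)]
def r(p):
    o=[]
    for n,A,B,of in (("scene",S,SR,(265,205)),("side",D,DR,(165,185))):
        A=np.array(A,float);B=np.array(B,float);X=np.r_[A[:,:3],B[:,:3]+[0,p[3]*1000,0]]/1000
        o.append(proj(n,T2W(p,X))-np.r_[A,B][:,3:]/4-np.array(of))
    return np.concatenate(o).ravel()
s=least_squares(r,[.6,0,0,-.13],loss='soft_l1'); print(s.x); print(s.fun.reshape(-1,2).round(1) if s.fun.ndim else 0)
np.save("track.npy",s.x)
W=lambda *P:T2W(s.x,np.array(P)/1000).round(3)
print(W((0,0,60),(-164,0,175),(24,0,259),(-110,s.x[3]*1000-100,26),(-110,-115,26)))
print(R.from_rotvec(ctrl.state()["ee_rot"]).as_matrix().round(3))
E
```

```text
[ 0.6486883   0.19393372 -0.29086826 -0.12327705]
[[-0.2 -0.8]
 [-0.8 -0.7]
 [ 0.7 -1.7]
 [-0.6 -0.3]
 [-0.3 -0.8]
 [-0.3 -0.2]
 [ 0.1 -0.1]
 [ 0.2 -0.1]
 [-0.7 -1.7]
 [-0.8 -0.6]
 [-0.1 -0.3]
 [-0.9 -1.8]
 [ 0.1 -0.3]
 [-1.7  0.7]
 [-0.  -1. ]
 [-0.5  0.1]
 [-0.5  0.1]
 [-0.7  0.1]
 [ 1.1 -0.5]]
[[0.649 0.194 0.06 ]
 [0.492 0.241 0.175]
 [0.672 0.187 0.259]
 [0.479 0.012 0.026]
 [0.51  0.115 0.026]]
[[ 0.937  0.348 -0.001]
 [ 0.348 -0.937  0.002]
 [ 0.    -0.002 -1.   ]]
```

The fit residuals are about 1 px, so the track pose is good enough. I'll approach with the jaws closed to a point in front of the handle, with tool x along track y and tool y along track x.

Call:
{"api": "carry_out", "payload": {
  "linear": [
    [6.46,-5.9,-0.4],
    [6.46,-5.9,-0.4],
    [6.46,-5.9,-0.4],
    [6.46,-5.9,-0.4],
    [6.46,-5.9,-0.4],
    [6.46,-5.9,-0.4],
    [6.46,-5.9,-0.4],
    [6.46,-5.9,-0.4],
    [6.46,-5.9,-0.4],
    [9.77,-13.43,0.6],
    [9.77,-13.43,0.6],
    [9.77,-13.43,0.6],
    [9.77,-13.43,0.6],
    [9.77,-13.43,0.6],
    [9.77,-13.43,0.6],
    [9.77,-13.43,0.6],
    [9.77,-13.43,0.6],
    [9.77,-13.43,0.6],
    [9.77,-13.43,0.6],
    [9.77,-13.43,0.6]
  ],
  "angular": [
    [0,0,-5],
    [0,0,-5],
    [0,0,-5],
    [0,0,-5],
    [0,0,-5],
    [0,0,-5],
    [0,0,-5],
    [0,0,-5],
    [0,0,-5],
    [0,0,-10.6],
    [0,0,-10.6],
    [0,0,-10.6],
    [0,0,-10.6],
    [0,0,-10.6],
    [0,0,-10.6],
    [0,0,-10.6],
    [0,0,-10.6],
    [0,0,-10.6],
    [0,0,-10.6],
    [0,0,-10.6]
  ],
  "jaw": 0
}}

```text
time: 2.1
tcp_pos: [0.4239, 0.2597, 0.2006]
ee_rot: [2.518, 1.877, -0.003]
contact_force: [0.6, -0.2, 0.8]
opening: 0.0003
grip_force: 0.0
```

Run:
```python
from h import *
import cv2
p=np.load("track.npy"); s=ctrl.state()
M=R.from_rotvec(s["ee_rot"]).as_matrix(); c,sn=np.cos(p[2]),np.sin(p[2]); A=np.array([[c,-sn,0],[sn,c,0],[0,0,1]])
o=np.array([p[0],p[1],0]); print((A.T@M).round(3)); print("tcp track mm",(1000*A.T@(s["tcp_pos"]-o)).round(1))
a=eyes.capture("scene")[:,:,::-1][185:335,265:465]; b=eyes.capture("side")[:,:,::-1][150:300,165:365]
cv2.imwrite("pics/a1.png",np.vstack([cv2.resize(x,None,fx=2,fy=2,interpolation=cv2.INTER_CUBIC) for x in (a,b)]))
```

```text
[[-0.001  1.    -0.   ]
 [ 1.     0.001 -0.002]
 [-0.002 -0.    -1.   ]]
tcp track mm [-234.2   -1.5  200.6]
```

View pics/a1.png

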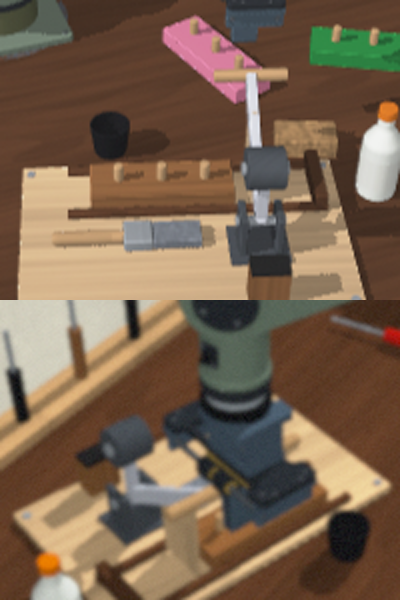

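The fingertips stand clear in front of the handle. Next is the first half of the push along the handle's arc.

Call:
{"api": "carry_out", "payload": {
  "linear": [
    [0.03,0,0.45],
    [0.03,0.5,0.45],
    [0.03,0.8,0.45],
    [0.03,0.96,0.45],
    [0.03,1.08,0.31],
    [0.03,1.21,0.16],
    [0.03,1.35,0.01],
    [0.03,1.49,-0.13],
    [0.03,1.64,-0.26],
    [0.03,1.79,-0.39],
    [0.03,1.95,-0.51],
    [0.03,2.12,-0.62],
    [0.03,2.12,-0.62]
  ],
  "angular": [
    [0,0,0],
    [0,0,0],
    [0,0,0],
    [0,0,0],
    [0,0,0],
    [0,0,0],
    [0,0,0],
    [0,0,0],
    [0,0,0],
    [0,0,0],
    [0,0,0],
    [0,0,0],
    [0,0,0]
  ]
}}

```text
time: 3.5
tcp_pos: [0.5276, 0.2321, 0.2346]
ee_rot: [2.518, 1.876, 0.007]
contact_force: [-1.2, 0.0, 1.2]
opening: 0.0003
grip_force: 1.0
```

Run:
```python
from h import *
import cv2
a=eyes.capture("scene")[:,:,::-1][165:315,265:465]; b=eyes.capture("side")[:,:,::-1][130:280,165:365]
cv2.imwrite("pics/a2.png",np.vstack([cv2.resize(x,None,fx=2,fy=2,interpolation=cv2.INTER_CUBIC) for x in (a,b)]))
print(ctrl.state()["contact_force"])
```

```text
[-1.71468767  1.01334867  1.27508582]
```

View pics/a2.png

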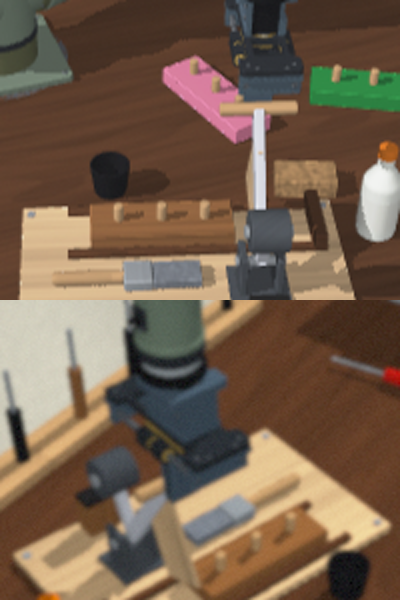

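The gate is partly up (about 0.4 rad) and the fingers are on the handle at about (258,107) in the upper crop. I'll push on past the balance point, then back off.

Call:
{"api": "carry_out", "payload": {
  "linear": [
    [0,0.17,-0.1],
    [0,0.35,-0.19],
    [0,0.53,-0.27],
    [0,0.72,-0.35],
    [0,0.91,-0.41],
    [0,1.1,-0.47],
    [0,1.22,-0.5],
    [0,1.33,-0.53],
    [0,1.33,-0.53],
    [0,0.8,-0.53],
    [0,0,-0.53],
    [0,-1,-0.53],
    [0,-1.5,-0.53],
    [0,-1.5,-0.53],
    [0,-1.5,-0.53],
    [0,-1.5,-0.53],
    [0,-1.5,-0.53]
  ],
  "angular": [
    [0,0,0],
    [0,0,0],
    [0,0,0],
    [0,0,0],
    [0,0,0],
    [0,0,0],
    [0,0,0],
    [0,0,0],
    [0,0,0],
    [0,0,0],
    [0,0,0],
    [0,0,0],
    [0,0,0],
    [0,0,0],
    [0,0,0],
    [0,0,0],
    [0,0,0]
  ]
}}

```text
time: 5.3
tcp_pos: [0.4554, 0.2529, 0.2582]
ee_rot: [2.52, 1.876, -0.0]
contact_force: [-0.7, 0.1, -0.2]
opening: 0.0003
grip_force: 0.0
```

Call:
{"api": "carry_out", "payload": {
  "linear": [
    [-1,0,0],
    [-2,0,0],
    [-3,0,0],
    [-4,0.5,0],
    [-5,1.2,0],
    [-5.5,1.86,0],
    [-5.5,1.86,0.8],
    [-5.5,1.86,1.6],
    [-5.5,1.86,2.0],
    [-5.5,1.86,2.0]
  ],
  "angular": [
    [0,0,0],
    [0,0,0],
    [0,0,0],
    [0,0,0],
    [0,0,0],
    [0,0,0],
    [0,0,0],
    [0,0,0],
    [0,0,0],
    [0,0,0]
  ]
}}

```text
time: 6.3
tcp_pos: [0.4632, -0.0376, 0.1554]
ee_rot: [-2.517, -1.872, 0.009]
contact_force: [-0.3, -0.6, 0.8]
opening: 0.0004
grip_force: 0.0
```

```bash
cat >> h.py <<'E'
def tcp_track():
    p=np.load("track.npy"); s=ctrl.state(); c,sn=np.cos(p[2]),np.sin(p[2]); A=np.array([[c,-sn,0],[sn,c,0],[0,0,1]])
    return (1000*A.T@(s["tcp_pos"]-[p[0],p[1],0])).round(1), (A.T@s["contact_force"]).round(1), s["time"]
E
python3 - <<'E'
from h import *
import cv2
print(tcp_track())
a=eyes.capture("scene")[:,:,::-1][205:355,245:445]; b=eyes.capture("side")[:,:,::-1][150:300,165:365]
cv2.imwrite("pics/a3.png",np.vstack([cv2.resize(x,None,fx=2,fy=2,interpolation=cv2.INTER_CUBIC) for x in (a,b)]))
E
```

```text
(array([-111.3, -275. ,  155.4]), array([-0.1, -0.7,  0.8]), 6.3)
```

View pics/a3.png

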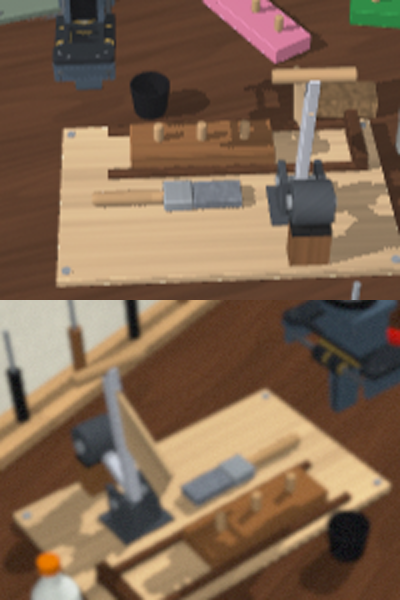

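Run:
```python
from h import *
p=np.load("track.npy")
for g in (.8,.95,1.08):
    th=np.radians(35)+g; print(g,proj("scene",T2W(p,[[-.2*np.cos(th),y,.06+.2*np.sin(th)] for y in (-.05,.05)])).round(1).tolist())
```

```text
0.8 [[378.6, 228.5], [419.1, 227.3]]
0.95 [[380.0, 235.3], [421.2, 234.0]]
1.08 [[381.1, 242.6], [422.9, 241.3]]
```

Call:
{"api": "carry_out", "payload": {
  "linear": [
    [0,0,0.8],
    [0,0,1.6],
    [0,0,2.2],
    [0,0,2.38],
    [0,0,2.38],
    [0,0,2.38]
  ],
  "angular": [
    [0,0,0],
    [0,0,0],
    [0,0,0],
    [0,0,0],
    [0,0,0],
    [0,0,0]
  ]
}}

```text
time: 7.0
tcp_pos: [0.4668, -0.0371, 0.0412]
ee_rot: [2.517, 1.876, 0.004]
contact_force: [-0.1, 0.8, -0.1]
opening: 0.0006
grip_force: 0.0
```

The gate matches 1.08 rad (handle at about (401,242)). I'll start pushing the rack.

Call:
{"api": "carry_out", "payload": {
  "linear": [
    [0.3,0.03,0],
    [0.5,0.03,0],
    [0.6,0.03,0],
    [0.7,0.03,0],
    [0.8,0.03,0],
    [0.92,0.03,0],
    [1.04,0.03,0],
    [1.16,0.03,0],
    [1.28,0.03,0],
    [1.4,0.03,0],
    [1.52,0.03,0],
    [1.64,0.03,0],
    [1.76,0.03,0],
    [1.88,0.03,0],
    [2.0,0.03,0],
    [2.12,0.03,0],
    [2.24,0.03,0],
    [2.36,0.03,0],
    [2.45,0.03,0],
    [2.5,0.03,0]
  ],
  "angular": [
    [0,0,0],
    [0,0,0],
    [0,0,0],
    [0,0,0],
    [0,0,0],
    [0,0,0],
    [0,0,0],
    [0,0,0],
    [0,0,0],
    [0,0,0],
    [0,0,0],
    [0,0,0],
    [0,0,0],
    [0,0,0],
    [0,0,0],
    [0,0,0],
    [0,0,0],
    [0,0,0],
    [0,0,0],
    [0,0,0]
  ]
}}

```text
time: 9.0
tcp_pos: [0.5022, 0.0829, 0.0394]
ee_rot: [2.519, 1.878, -0.0]
contact_force: [-1.3, -3.5, 1.7]
opening: 0.0004
grip_force: 1.6
```

Run:
```python
from h import *
import cv2
print(tcp_track())
a=eyes.capture("scene")[:,:,::-1][205:355,265:465]; b=eyes.capture("side")[:,:,::-1][185:335,165:365]
cv2.imwrite("pics/a4.png",np.hstack([cv2.resize(x,None,fx=2,fy=2,interpolation=cv2.INTER_CUBIC) for x in (a,b)]))
```

```text
(array([-108.5, -148.4,   39.4]), array([-0.2, -3.7,  1.7]), 9.0)
```

View pics/a4.png

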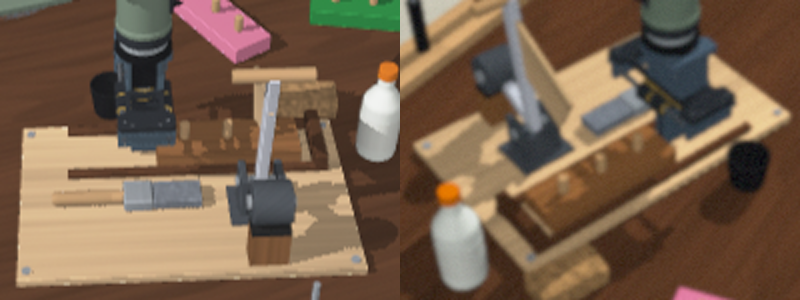

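The rack is under the raised gate and about 15–20 mm short of the end stop, with a push force of about 3.7 N. I'll go slowly from here.

Call:
{"api": "carry_out", "payload": {
  "linear": [
    [0.06,-0.02,0],
    [0.12,-0.02,0],
    [0.18,-0.02,0],
    [0.22,-0.02,0],
    [0.25,-0.02,0],
    [0.25,-0.02,0]
  ],
  "angular": [
    [0,0,0],
    [0,0,0],
    [0,0,0],
    [0,0,0],
    [0,0,0],
    [0,0,0]
  ]
}}

```text
time: 9.7
tcp_pos: [0.5049, 0.0951, 0.0394]
ee_rot: [-2.519, -1.877, -0.001]
contact_force: [0.5, 0.2, -0.3]
opening: 0.0004
grip_force: 0.0
```

Call:
{"api": "carry_out", "payload": {
  "linear": [
    [0.03,0,0],
    [0.06,0,0],
    [0.09,0,0],
    [0.12,0,0],
    [0.12,0,0]
  ],
  "angular": [
    [0,0,0],
    [0,0,0],
    [0,0,0],
    [0,0,0],
    [0,0,0]
  ]
}}

```text
time: 10.2
tcp_pos: [0.5058, 0.0989, 0.0394]
ee_rot: [2.516, 1.878, -0.005]
contact_force: [-1.0, -8.2, 2.1]
opening: 0.0004
grip_force: 4.0
```

Call:
{"api": "carry_out", "payload": {
  "linear": [
    [0.04,0,0],
    [0.06,0,0],
    [0.06,0,0]
  ],
  "angular": [
    [0,0,0],
    [0,0,0],
    [0,0,0]
  ]
}}

```text
time: 10.5
tcp_pos: [0.5059, 0.0991, 0.0395]
ee_rot: [2.512, 1.879, -0.012]
contact_force: [-2.4, -19.2, 6.7]
opening: 0.0004
grip_force: 9.4
```

The rack is firmly against the stop: the force rises with no further motion. I'll back off and then lift clear.

Call:
{"api": "carry_out", "payload": {
  "linear": [
    [-0.1,0,0],
    [-0.4,0,0],
    [-1,0,0],
    [-1.8,0,0],
    [-2.4,0,0],
    [-2.6,0,-0.8],
    [-2.6,0,-1.6],
    [-2.6,0,-2.4],
    [-2.6,0,-2.4],
    [-2.6,0,-2.4]
  ],
  "angular": [
    [0,0,0],
    [0,0,0],
    [0,0,0],
    [0,0,0],
    [0,0,0],
    [0,0,0],
    [0,0,0],
    [0,0,0],
    [0,0,0],
    [0,0,0]
  ]
}}

```text
time: 11.5
tcp_pos: [0.4703, -0.0214, 0.1601]
ee_rot: [2.518, 1.876, 0.003]
contact_force: [-0.7, -0.2, -0.7]
opening: 0.0005
grip_force: 0.0
```

Run:
```python
from h import *
import cv2
a=eyes.capture("scene")[:,:,::-1][205:355,265:465]; b=eyes.capture("side")[:,:,::-1][185:335,165:365]
cv2.imwrite("pics/a5.png",np.hstack([cv2.resize(x,None,fx=2,fy=2,interpolation=cv2.INTER_CUBIC) for x in (a,b)]))
p=np.load("track.npy")
X=T2W(p,[[-.11,-.015+d,.066] for d in (-.06,0,.06)])
print(((proj("scene",X)-[265,205])*2).round(),((proj("side",X)-[165,185])*2+[400,0]).round())
```

```text
[[196. 121.]
 [240. 120.]
 [283. 118.]] [[627. 139.]
 [590. 160.]
 [551. 181.]]
```

View pics/a5.png

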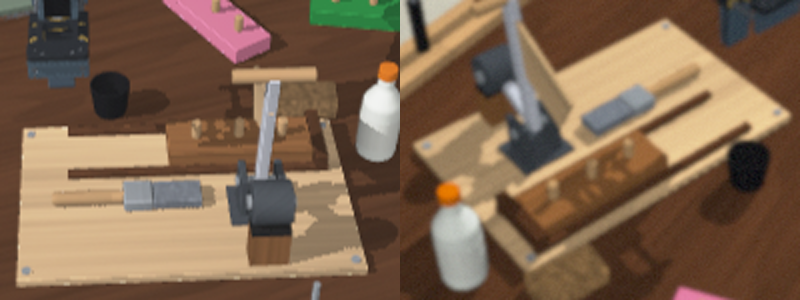

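The pegs, at (196,121), (240,120) and (283,118), match the predicted end-stop pose. The gate is raised and the bystanders haven't moved, so I'm handing in.

```bash
python3 -c "
from station import ctrl
print(ctrl.hand_in())"
```

```text
the job is handed in; nothing more can be done
None
```

I raised the gate, which stays up by itself, and pushed the rack under it until it rests against the end stop; the arm is clear and the job is handed in, though `hand_in()` returned no verdict.

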